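Reset the camera tester with its service key

TASK

Reset the tripped camera tester: take the flat-bowed key from the key stand, push it gently into the lock on the tester until its collar sits on the lock plate, turn it clockwise until you feel the stop, turn it back home and draw it out. Then stand the key back, fully down, in the socket it came from and let go. Never force the key in the lock (less than about 40 N on it), and leave the other two keys in the stand alone.

Things in the scene. Friction and masses are not known exactly. Their poses are not given: they have to be found in the camera images.
- key_bow (a point): Service key, plain steel, 60 g, upright in one of the stand's three sockets (which one varies). Point: centre of its flat bow, a plate 10 mm thick along the key's x, 34 mm wide along y, 41 mm high along z (up), from 20.5 mm below to 20.5 mm above this point; pinch it across the 10 mm. The key is the same after a half turn about z.
- key_collar (a point): Centre of the underside of the key's collar, 25.5 mm below the bow's centre. The collar, round, 22 mm diameter, 5 mm high, right under the bow, rests on the stand, and on the lock plate when the key is fully in. Below it: a round neck, 4.8 mm diameter, 8 mm long, then the bit. Same axes as the bow.
- key_tip (a point): Lower end of the key, 24 mm below the collar's underside. The bit is a flat blade 5 mm thick along the key's x, 18 mm wide along its y, 16 mm high, the last 2 mm slightly narrower.
- keyhole (a point): Centre of the keyhole in the top face of the steel lock plate (60 x 60 x 6 mm) on the grey tester box, which is fixed to the bench; 86 mm above the bench, 6 mm above the box top. z up. The slot goes straight down through the plate, 6.5 mm wide along this frame's x, 19.5 mm long along its y, mouth bevelled 1 mm. Nothing on the box stands more than 5 mm above the plate.
- rotor (a point): Centre of the brass rotor's top, 14 mm below the keyhole, with an 8 mm gap between plate and rotor. Its slot, 7 x 21 mm, 12 mm deep, is in line with the keyhole at home. Turned more than some 5 degrees, the key's bit is caught under the plate: the key comes out only at home. The key turns about 6 degrees in the rotor's slot before the rotor follows.
- core (a joint): Turn of the brass rotor in the lock: 0 at home (hard stop), growing clockwise seen from above; at the start 0. It stays where it is left and resists with some 0.04 N m.
- stop: Two fixed steel pins in the gap under the lock plate, unseen, that the sides of the key's bit strike when it is turned far enough clockwise: the stop. Where it comes varies from lock to lock, between 50 and 82 degrees of turn. A moment of 0.1 N m on the key is enough there; from 0.25 N m on it is being forced. The origin lies on the lock's axis, 13 mm below the plate's top face.
- stand: Key stand, a pale wood block fixed to the bench, 60 (x) x 190 (y) x 35 mm high; origin at the centre of its underside. Three sockets in a row along its y, at -60, 0 and +60 mm, each a hole 10 mm along x by 23 mm along y through the block. Each key stands in the middle of its socket, the service key's y along the stand's y.
- round_head (a point): Another key in the stand, with a round head of 25 mm diameter, 20 mm high; this point is the head's centre. To be left alone.
- tee_bar (a point): Another key in the stand, with a thin T-shaped handle, a round bar 9 mm thick and 36 mm long; this point is the bar's centre. To be left alone.

How it is judged:
By the outcome, as a careful person would: the job done as asked, in the order asked, and still so for the second after the job is handed in, with the robot touching nothing.
It also fails if it takes over 67 s, if anything falls off the work surface, if the arm or the gripper's body presses on something with over 40 N, if the wrist force passes 120 N, or if a joint passes its speed limit or range.

ROBOT

A 7-joint arm with a two-finger parallel gripper is mounted at the origin on the work surface. World frame = base frame: x ahead of the robot, y to its left, z up, the work surface at z = 0. Lengths are in m, angles in degrees, forces in N, time in s.
With the tool pointing down it reaches from about 0.4 to 0.875 m from the base axis. Payload 6.5 kg.
Tool frame: the origin (TCP) lies between the finger pads; the fingertips stand ctrl.tip_extent ahead of it and the grasp point (between the pads) is the TCP (ctrl.tip_extent is the distance from the TCP to the fingertips, in m); x points along the fingers, z is the direction in which the jaws open and shut, and the axes are right-handed (so a half turn about x gives the same grasp; the last joint's range is limited). The gripper opens to 85 mm and grips with 20 to 120 N. Pads are 22 mm wide; open, the fingers measure 114 mm over their backs; the gripper's body (76 mm by 85 mm) begins 54 mm behind the grasp point. The pads swing forward as they close: fully open they stand 13 mm farther back than shut.
Start: joints at [60.779, 30.733, -0.252, 88.115, 0.149, 61.152, -4.079], TCP at [0.279, -0.587, 0.211] pointing down, gripper open.
Joint ranges: [-154.64, 154.64], [-21.42, 123.67], [-72.66, 72.17], [13.99, 137.28], [-74.86, 254.86], [10.95, 109.41], [-158.01, 158.01]. Speed limits (degrees/s): [136.94, 136.94, 180, 180, 180, 180, 180].

INTERFACE

Orientations are given as a 3x3 rotation matrix whose columns are the frame's x, y, z axes.
In Python, from station import ctrl, imaging gives the robot as it stands.
- The arm moves only by the shell command python3 -m pendant 'ROWS' [FORCE]. ROWS is JSON, a list of rows, each an object of numbers: "dx", "dy", "dz": the shift along the tool's x, y, z in mm; "wx", "wy", "wz": the turn, a rotation vector about the tool's x, y, z in rad; "fingers": the opening, from 0 (shut) to 1 (fully open). In form: [{"dx": .., "dy": .., "dz": .., "wx": .., "wy": .., "wz": .., "fingers": ..}, ...]. A call has 1 to 20 rows; each row is the pose to reach, as a shift and turn from the pose measured when the call began, along the tool's axes at that moment; what a row does not reach only later rows make up. A row lasts 1/10 s, in which the tool goes at most 50 mm and 8.59 degrees, less where a joint would pass 70% of its speed; a pose out of reach is approached as far as the arm can. A call with a gripper value outside its range is refused whole. The fingers move at their own pace and stop on an object; FORCE is the grip in N (left out, the last holds). Time passes only in rows, so rows that repeat a pose let the fingers close. It gives the time, the measured TCP pose, the force and the opening at its end, in the units of the state.
- ctrl.read_state(): the state, without advancing time (a new reading comes with each control period).
- imaging.camera(name): name is "scene" or "top" or "wrist"; returns the picture (480x640x3 uint8, red, green, blue); there is no depth.
- imaging.camera_info(name): a dict with "vfov" (degrees; the focal length in pixels is half the picture's height over the tangent of half this angle, whatever the lens; pixels are square), "cx", "cy" (the principal point, pixels), "k1" (the pictures are not rectified: a ray, as slopes to the right and down, at radius r is drawn at 1 + k1 r^2 times it, then the intrinsics apply), "R" (3x3) and "t" (3): a world point X has camera coordinates R X + t; the wrist camera has in their place "hand_eye" (4x4, takes a point from camera to tool coordinates, whose origin is the TCP and whose axes are the tool frame's). Camera axes: x right, y down, z forward; pixel columns grow to the right and rows downward; lengths in m; the calibration is good to about 2 mm. A picture is of the moment at which its call begins: read the wrist's pose just before it. camera_info takes no time and is no camera call.
- ctrl.sign_off(): hands the job in, once; it reports no verdict.
The state is a dict: "time_s": time; "qpos": joint angles; "joint_vel": joint speeds; "joint_torque": joint torques, N m; "position": TCP position; "orientation": TCP orientation; "ft_force": force on the tool from outside, world axes, zero at the start; "ft_torque": the same for the moment, N m; "grip_width": opening from 0.0 (shut) to 1.0 (fully open).
Only numpy, scipy, OpenCV 4.12 (cv2) and the standard library are available. Lean on these libraries where they do the work, as an engineer would, in place of code of your own. Each camera call takes 0.05 s, during which the arm holds its last target. There are 200 camera calls.

## Working session

There is one attempt and no reset: what is moved stays moved. The work goes in short steps, Python scripts to look and compute and a shell command to move; the robot and the scene stay as the last step left them, time stands still between calls to the robot, and variables do not carry over. Pictures are saved under pics/ and viewed, about 8 in all and at most 12, crops included, and the job is handed in when it is done.

```bash
mkdir -p pics; ls; python3 - <<'E'
from station import ctrl, imaging
import cv2,numpy as np
s=ctrl.read_state()
for k in ("time_s","position","orientation","ft_force","grip_width"): print(k,np.round(s[k],4).tolist())
print(ctrl.tip_extent)
ims=[]
for n in("scene","top"):
    im=imaging.camera(n)[:,:,::-1]; cv2.imwrite(f"pics/{n}0.png",im)
    i=imaging.camera_info(n);print(n,{k:np.round(v,4).tolist() for k,v in i.items()})
print({k:np.round(v,4).tolist() for k,v in imaging.camera_info("wrist").items()})
E
```

```text
pics
time_s 0.0
position [0.2788, -0.5864, 0.2099]
orientation [[-0.0009, 0.9031, 0.4294], [0.0015, 0.4295, -0.9031], [-1.0, -0.0001, -0.0018]]
ft_force [0.6098, 0.4499, -0.9369]
grip_width 1.0007
0.019
scene {'vfov': 50.6166, 'cx': 317.3886, 'cy': 235.4337, 'k1': -0.0913, 'R': [[-0.1756, 0.9844, -0.0104], [0.7465, 0.1262, -0.6534], [-0.6419, -0.1225, -0.757]], 't': [-0.027, -0.3474, 1.0522]}
top {'vfov': 46.4022, 'cx': 321.6602, 'cy': 243.71, 'k1': -0.1441, 'R': [[-0.0019, -0.9998, -0.0189], [-0.9887, 0.0047, -0.15], [0.15, 0.0184, -0.9885]], 't': [0.1379, 0.5408, 0.7738]}
{'vfov': 65.2935, 'cx': 322.575, 'cy': 236.1531, 'k1': -0.0695, 'hand_eye': [[0.0011, -0.3207, 0.9472, -0.1633], [-0.0003, -0.9472, -0.3207, 0.0824], [1.0, 0.0, -0.0011, -0.0006], [0.0, 0.0, 0.0, 1.0]]}
```

View pics/top0.png

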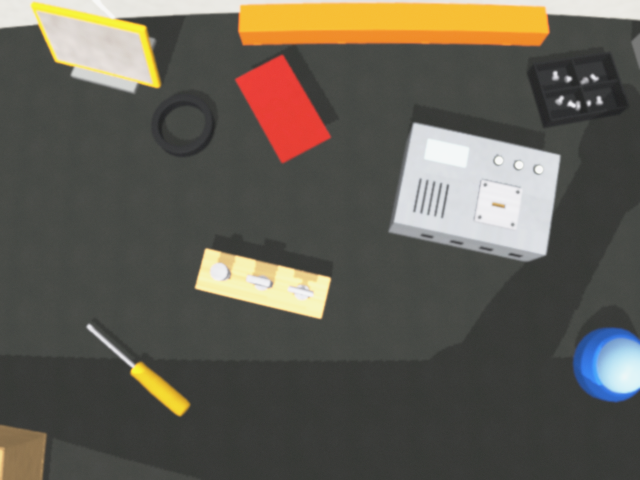

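View pics/scene0.png

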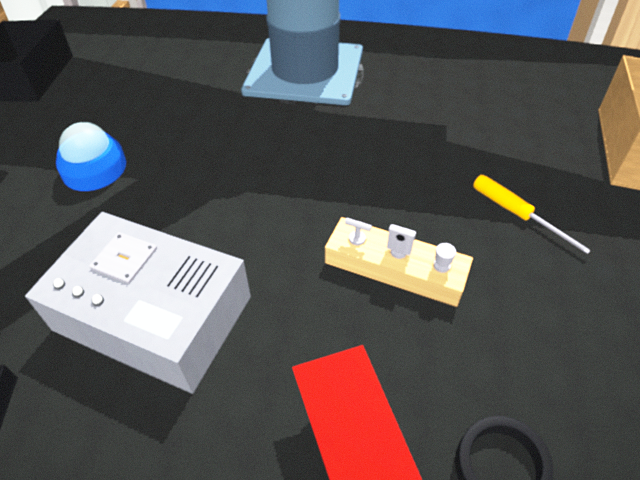

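Top view: stand with round head (220,271), flat bow in the middle socket (260,282) and tee (301,291); the keyhole is at (499,205). In the scene view the bow is at (402,240) and the keyhole at (123,256).

```bash
cat > h.py <<'E'
import numpy as np,cv2
from station import ctrl,imaging
def cam(n,st=None):
    i=imaging.camera_info(n)
    if n=="wrist":
        T=np.eye(4);T[:3,:3]=st["orientation"];T[:3,3]=st["position"]
        M=T@np.array(i["hand_eye"]);Rcw,c=M[:3,:3],M[:3,3]
    else:
        R=np.array(i["R"]);Rcw=R.T;c=-R.T@np.array(i["t"])
    f=240/np.tan(np.radians(i["vfov"]/2))
    K=np.array([[f,0,i["cx"]],[0,f,i["cy"]],[0,0,1]]);D=np.array([i["k1"],0,0,0.])
    return K,D,Rcw,c
def rays(C,uv):
    K,D,R,c=C
    p=cv2.undistortPoints(np.array(uv,float).reshape(-1,1,2),K,D)[:,0]
    return np.c_[p,np.ones(len(p))]@R.T
def plane(C,uv,z):
    d=rays(C,uv);return C[3]+d*((z-C[3][2])/d[:,2])[:,None]
def tri(C1,u1,C2,u2):
    d1,d2=rays(C1,[u1])[0],rays(C2,[u2])[0]
    s=np.linalg.lstsq(np.c_[d1,-d2],C2[3]-C1[3],rcond=None)[0]
    a,b=C1[3]+s[0]*d1,C2[3]+s[1]*d2
    return (a+b)/2,np.linalg.norm(a-b)
def proj(C,X):
    K,D,R,c=C
    return cv2.projectPoints(np.atleast_2d(X).astype(float),cv2.Rodrigues(R.T)[0],-R.T@c,K,D)[0][:,0]
E
python3 - <<'E'
from h import *
np.set_printoptions(precision=4,suppress=True)
T,S=cam("top"),cam("scene")
print("hole tri",tri(T,(499,205),S,(123,256)),plane(T,[(499,205)],.086),plane(S,[(123,256)],.086))
print("bow tri",tri(T,(260,280),S,(402,236)))
im=cv2.imread("pics/top0.png");h=cv2.cvtColor(im,cv2.COLOR_BGR2HSV)
m=cv2.inRange(h,(12,40,150),(35,255,255));m[:240]=0;m[330:]=0;m[:,:190]=0;m[:,340:]=0
cs=max(cv2.findContours(m,0,2)[0],key=cv2.contourArea)
r=cv2.minAreaRect(cs);b=cv2.boxPoints(r);P=plane(T,b,.035);print(r,P,P.mean(0));
for i in range(4):
    d=P[(i+1)%4]-P[i];print(np.linalg.norm(d),np.degrees(np.arctan2(d[1],d[0])))
# plate slot direction: brass colour near the hole
m=cv2.inRange(h,(8,60,60),(30,255,255))[190:220,480:520];c=np.argwhere(m)[:,::-1]+[480,190]
q=cv2.minAreaRect(c.astype(np.float32));b=cv2.boxPoints(q);P=plane(T,b,.075);print(q,P)
# box top
m=cv2.inRange(h,(0,0,120),(180,60,255));m[:100]=0;m[280:]=0;m[:,:370]=0;m[:,565:]=0
cs=max(cv2.findContours(m,0,2)[0],key=cv2.contourArea);print(cv2.approxPolyDP(cs,6,True)[:,0].tolist())
E
```

```text
hole tri (array([ 0.5894, -0.1151,  0.0801]), np.float64(0.0018795309563455404)) [[ 0.5884 -0.1142  0.086 ]] [[ 0.5934 -0.1103  0.086 ]]
bow tri (array([0.4862, 0.2249, 0.0661]), np.float64(0.004825420435212223))
((262.5664978027344, 282.92059326171875), (130.95823669433594, 43.40568542480469), 13.392498016357422) [[0.476  0.3244 0.035 ]
 [0.5387 0.3111 0.035 ]
 [0.4932 0.1223 0.035 ]
 [0.432  0.137  0.035 ]] [0.485  0.2237 0.035 ]
0.06412844658493924 -12.00645350542881
0.19420547056627194 -103.55514179792257
0.06293544491118164 166.43561565276087
0.1924657097100355 76.79303593495024
((498.0882568359375, 204.6470947265625), (10.6715669631958, 2.6678919792175293), 14.03624439239502) [[ 0.5914 -0.1083  0.075 ]
 [ 0.5952 -0.1094  0.075 ]
 [ 0.5914 -0.1244  0.075 ]
 [ 0.5876 -0.1232  0.075 ]]
[[413, 123], [390, 232], [520, 260], [546, 253], [559, 154]]
```

```bash
python3 -m pendant '[{"dx":0,"dy":40,"dz":-24,"wx":-0.1},{"dx":0,"dy":80,"dz":-48,"wx":-0.2},{"dx":0,"dy":120,"dz":-73,"wx":-0.3},{"dx":5,"dy":160,"dz":-97,"wx":-0.4},{"dx":10,"dy":200,"dz":-121,"wx":-0.5},{"dx":15,"dy":240,"dz":-146,"wx":-0.6},{"dx":20,"dy":280,"dz":-170,"wx":-0.7},{"dx":25,"dy":320,"dz":-194,"wx":-0.8},{"dx":30,"dy":360,"dz":-218,"wx":-0.89},{"dx":35,"dy":400,"dz":-243,"wx":-0.89},{"dx":40,"dy":440,"dz":-267,"wx":-0.89},{"dx":40,"dy":470,"dz":-285,"wx":-0.89},{"dx":40,"dy":482,"dz":-292,"wx":-0.89},{"dx":40,"dy":482,"dz":-292,"wx":-0.89},{"dx":40,"dy":482,"dz":-292,"wx":-0.89},{"dx":40,"dy":482,"dz":-292,"wx":-0.89}]'
cat > look.py <<'E'
import sys,json
from h import *
st=ctrl.read_state();im=imaging.camera("wrist")[:,:,::-1]
n=sys.argv[1];cv2.imwrite(f"pics/{n}.png",im)
json.dump({k:np.array(st[k]).tolist() for k in("position","orientation","qpos")},open(f"pics/{n}.json","w"))
print(np.round(st["position"],4),np.round(st["qpos"],1))
E
python3 look.py lock1
```

```text
[ 0.2788 -0.5865  0.21  ] [60.8 30.8 -0.3 88.2  0.1 61.2 -4.1]$[0]: bad value
```

View pics/lock1.png

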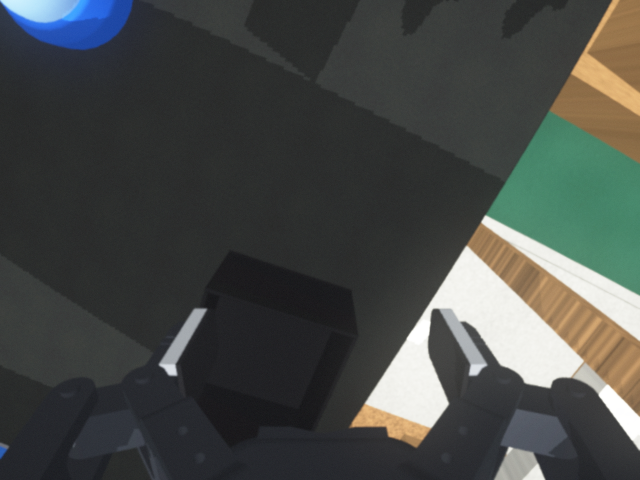

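The move was refused, probably because every key is required in each row. This picture only shows the start pose (a black bin and the floor), so I'm repeating the move with full rows.

```bash
python3 -m pendant '[{"dx":0,"dy":40,"dz":-24,"wx":-0.1,"wy":0,"wz":0,"fingers":1},{"dx":0,"dy":80,"dz":-48,"wx":-0.2,"wy":0,"wz":0,"fingers":1},{"dx":0,"dy":120,"dz":-73,"wx":-0.3,"wy":0,"wz":0,"fingers":1},{"dx":5,"dy":160,"dz":-97,"wx":-0.4,"wy":0,"wz":0,"fingers":1},{"dx":10,"dy":200,"dz":-121,"wx":-0.5,"wy":0,"wz":0,"fingers":1},{"dx":15,"dy":240,"dz":-146,"wx":-0.6,"wy":0,"wz":0,"fingers":1},{"dx":20,"dy":280,"dz":-170,"wx":-0.7,"wy":0,"wz":0,"fingers":1},{"dx":25,"dy":320,"dz":-194,"wx":-0.8,"wy":0,"wz":0,"fingers":1},{"dx":30,"dy":360,"dz":-218,"wx":-0.89,"wy":0,"wz":0,"fingers":1},{"dx":35,"dy":400,"dz":-243,"wx":-0.89,"wy":0,"wz":0,"fingers":1},{"dx":40,"dy":440,"dz":-267,"wx":-0.89,"wy":0,"wz":0,"fingers":1},{"dx":40,"dy":470,"dz":-285,"wx":-0.89,"wy":0,"wz":0,"fingers":1},{"dx":40,"dy":482,"dz":-292,"wx":-0.89,"wy":0,"wz":0,"fingers":1},{"dx":40,"dy":482,"dz":-292,"wx":-0.89,"wy":0,"wz":0,"fingers":1},{"dx":40,"dy":482,"dz":-292,"wx":-0.89,"wy":0,"wz":0,"fingers":1},{"dx":40,"dy":482,"dz":-292,"wx":-0.89,"wy":0,"wz":0,"fingers":1}]' 40
python3 look.py lock2
```

```text
time_s: 1.75
position: [0.5876, -0.1186, 0.1703]
orientation: [[-0.002, 0.238, 0.971], [-0.0, 0.971, -0.238], [-1.0, -0.001, -0.001]]
ft_force: [-0.4, -0.9, 0.1]
grip_width: 0.999
[ 0.5876 -0.1186  0.1703] [ 20.8  29.8 -18.8  97.3  11.3  54.9 -15.9]
```

View pics/lock2.png

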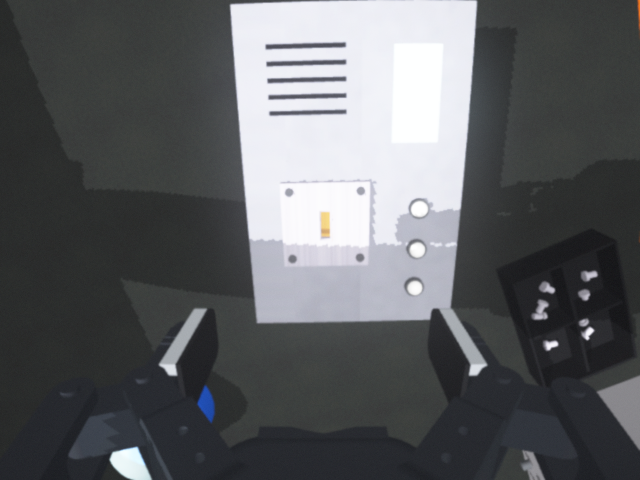

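The wrist view shows the plate with screws at (289,192), (361,191), (360,258), (292,258) and the brass-coloured slot at (325,225).

```bash
cat > lock.py <<'E'
import sys,json
from h import *
np.set_printoptions(precision=4,suppress=True)
n=sys.argv[1];st=json.load(open(f"pics/{n}.json"));im=cv2.imread(f"pics/{n}.png");C=cam("wrist",st)
g=cv2.cvtColor(im,cv2.COLOR_BGR2GRAY).astype(float);c=[]
for u,v in [(289,192),(361,191),(360,258),(292,258)]:
    w=g[v-7:v+8,u-7:u+8];k=np.clip(np.median(w)-25-w,0,None)
    yy,xx=np.mgrid[-7:8,-7:8];c.append((u+(k*xx).sum()/k.sum(),v+(k*yy).sum()/k.sum()))
P=plane(C,c,.086);print(np.array(c));print(P,P.mean(0))
ang=lambda a,b:np.degrees(np.arctan2(*(b-a)[1::-1]))
print("x dir",ang(P[0],P[1]),ang(P[3],P[2]),"y dir(neg)",ang(P[3],P[0]),ang(P[2],P[1]),"len",[np.linalg.norm(P[i]-P[(i+1)%4]) for i in range(4)])
h=cv2.cvtColor(im,cv2.COLOR_BGR2HSV)[200:250,305:345]
m=cv2.inRange(h,(8,70,60),(35,255,255));q=np.argwhere(m)[:,::-1]+[305,200]
r=cv2.minAreaRect(q.astype(np.float32));print(r,q.min(0),q.max(0));
a,b=(q[q[:,1]<q[:,1].min()+3].mean(0),q[q[:,1]>q[:,1].max()-3].mean(0));PP=plane(C,[a,b],.086);print(PP,PP.mean(0),ang(PP[0],PP[1]))
E
python3 lock.py lock2
```

```text
[[288.6781 192.0401]
 [360.4076 190.5055]
 [359.532  257.1771]
 [292.0466 258.5758]]
[[ 0.572  -0.0833  0.086 ]
 [ 0.619  -0.0938  0.086 ]
 [ 0.6084 -0.1407  0.086 ]
 [ 0.5615 -0.1304  0.086 ]] [ 0.5902 -0.112   0.086 ]
x dir -12.506864636878753 -12.46085035556875 y dir(neg) 77.43305736663326 77.30728904884141 len [np.float64(0.04818869004913708), np.float64(0.04815186379621706), np.float64(0.04808304930127943), np.float64(0.04819025250925255)]
((325.0, 223.5), (23.0, 8.0), 90.0) [321 212] [329 235]
[[ 0.592  -0.1033  0.086 ]
 [ 0.5889 -0.118   0.086 ]] [ 0.5904 -0.1107  0.086 ] -101.83951842615957
```

```bash
python3 -m pendant '[{"dx":0,"dy":34,"dz":-20,"wx":0,"wy":0,"wz":0,"fingers":1},{"dx":0,"dy":68,"dz":-40,"wx":0,"wy":0,"wz":0,"fingers":1},{"dx":0,"dy":102,"dz":-60,"wx":0,"wy":0,"wz":0,"fingers":1},{"dx":0,"dy":136,"dz":-80,"wx":0,"wy":0,"wz":0,"fingers":1},{"dx":0,"dy":170,"dz":-100,"wx":0,"wy":0,"wz":0,"fingers":1},{"dx":5,"dy":204,"dz":-120,"wx":0,"wy":0,"wz":0,"fingers":1},{"dx":10,"dy":238,"dz":-140,"wx":0,"wy":0,"wz":0,"fingers":1},{"dx":15,"dy":272,"dz":-160,"wx":0,"wy":0,"wz":0,"fingers":1},{"dx":20,"dy":300,"dz":-176,"wx":0,"wy":0,"wz":0,"fingers":1},{"dx":20,"dy":309,"dz":-181,"wx":0,"wy":0,"wz":0,"fingers":1},{"dx":20,"dy":309,"dz":-181,"wx":0,"wy":0,"wz":0,"fingers":1},{"dx":20,"dy":309,"dz":-181,"wx":0,"wy":0,"wz":0,"fingers":1}]'
python3 look.py stand1
```

```text
time_s: 3.0
position: [0.4863, 0.2226, 0.1506]
orientation: [[-0.001, 0.24, 0.971], [-0.001, 0.971, -0.24], [-1.0, -0.002, -0.001]]
ft_force: [-0.1, -0.0, 0.2]
grip_width: 0.999
[0.4863 0.2226 0.1506] [-10.6  26.1 -24.  107.5  13.7  49.3 -55.3]
```

View pics/stand1.png

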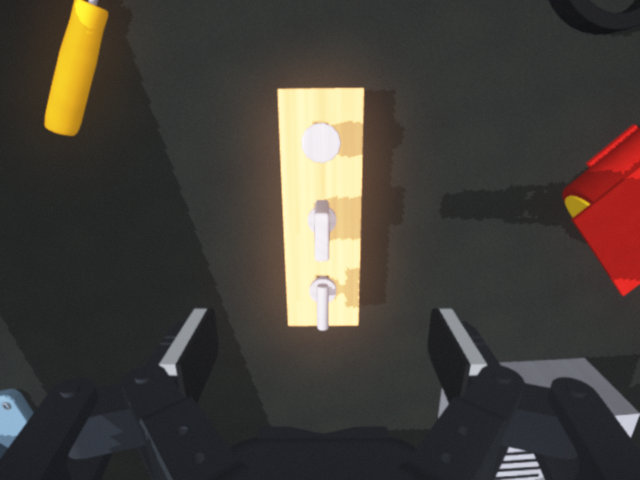

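Wrist view: stand corners (278,88), (363,88), (359,326), (288,326). The bow's top face is at (321,~235), aligned with the image columns; round head at (321,142), tee bar at (322,308).

```bash
python3 - <<'E'
from h import *
import json
np.set_printoptions(precision=4,suppress=True)
st=json.load(open("pics/stand1.json"));im=cv2.imread("pics/stand1.png");C=cam("wrist",st)
h=cv2.cvtColor(im,cv2.COLOR_BGR2HSV)
P=plane(C,[(278,88),(363,88),(359,326),(288,326)],.035);print(P,P.mean(0),[np.linalg.norm(P[i]-P[(i+1)%4]) for i in range(4)])
ang=lambda a,b:np.degrees(np.arctan2(*(b-a)[1::-1]))
print("y dir",ang(P[3],P[0]),ang(P[2],P[1]))
g=cv2.cvtColor(im,cv2.COLOR_BGR2GRAY)
for v in range(196,266,4):print(v,g[v,308:338:2],h[v,308:338:2,1])
st0=np.array(P.mean(0));R=np.array(st["orientation"]);
X=np.array([[x,y,.081] for x in(-.005,.005) for y in(-.017,.017)]);a=np.radians(-13.3)
Rz=np.array([[np.cos(a),-np.sin(a),0],[np.sin(a),np.cos(a),0],[0,0,1]])
W=X@Rz.T+[st0[0],st0[1],0];print(proj(C,W))
E
```

```text
[[0.4788 0.3255 0.035 ]
 [0.5366 0.3112 0.035 ]
 [0.4936 0.1249 0.035 ]
 [0.4343 0.1396 0.035 ]] [0.4858 0.2253 0.035 ] [np.float64(0.05953993979009432), np.float64(0.19119572878797675), np.float64(0.06106663648730662), np.float64(0.1912328652002909)]
y dir 76.52558464614121 76.9832090224585
196 [243 245 245 242 240 238 237 234 235 242 244 243 235 231 221] [63 60 60 64 69 76 77 82 80 65 62 63 79 87 99]
200 [242 245 245 242 221 184 183 180 170 173 207 213 205 201 205] [ 64  61  61  64  67  59  60  60  55  68  99 104 107 111 109]
204 [242 244 243 215 178 162 160 158 157 155 166 201 205 201 206] [ 63  61  63  85  24  29  28  27  29  30  77 109 107 110 108]
208 [242 244 238 201 174 164 161 158 158 157 153 178 199 202 205] [ 64  60  59  35  22  29  28  28  30  31  36  61 101 110 110]
212 [241 232 238 213 184 182 182 179 176 169 157 185 185 178 204] [ 63  20   5  14  21  21  22  21  23  24  29  20  22  72 109]
216 [242 240 240 235 243 244 245 244 244 238 194 189 193 190 199] [21  5  5  6  4  4  4  5  4  5 19 19 18 18 90]
220 [242 240 241 233 242 243 242 243 244 240 199 189 192 191 201] [11
[... 716 characters left out ...]
42] [63 63 61 41  5  4  4  5  5  6 29 65 67 71 66]
248 [243 244 244 238 241 242 242 242 240 238 206 241 242 240 242] [62 62 61 43  5  5  5  4  5  5 28 65 66 70 64]
252 [243 244 244 238 244 243 242 240 239 235 208 240 242 240 242] [63 61 64 42  4  4  5  5  5  6 28 66 65 70 65]
256 [243 244 244 242 244 244 244 243 240 235 207 240 242 240 242] [63 63 62 43  5  3  4  4  5  6 28 66 64 68 65]
260 [243 243 244 243 242 240 245 240 237 236 235 244 242 241 242] [63 63 61 58 22 10  8 15 18 21 56 60 64 69 63]
264 [244 244 244 243 242 240 242 244 243 243 245 245 242 241 242] [62 62 61 64 65 70 65 60 62 66 57 58 63 68 62]
[[314.8505 262.4421]
 [313.9272 213.6021]
 [329.7172 262.2994]
 [329.4693 213.4434]]
```

```bash
python3 -m pendant '[{"dx":20,"dy":3,"dz":-1.3,"wx":-0.01,"wy":0,"wz":0,"fingers":0.6},{"dx":40,"dy":3.2,"dz":-1.3,"wx":-0.01,"wy":0,"wz":0,"fingers":0.6},{"dx":60,"dy":3.2,"dz":-1.3,"wx":-0.01,"wy":0,"wz":0,"fingers":0.5},{"dx":75,"dy":3.2,"dz":-1.3,"wx":-0.01,"wy":0,"wz":0,"fingers":0.5},{"dx":82,"dy":3.2,"dz":-1.3,"wx":-0.01,"wy":0,"wz":0,"fingers":0.5},{"dx":85,"dy":3.2,"dz":-1.3,"wx":-0.01,"wy":0,"wz":0,"fingers":0.5},{"dx":85,"dy":3.2,"dz":-1.3,"wx":-0.01,"wy":0,"wz":0,"fingers":0.5},{"dx":85,"dy":3.2,"dz":-1.3,"wx":-0.01,"wy":0,"wz":0,"fingers":0.5}]' 60
python3 look.py grasp1
```

```text
time_s: 3.85
position: [0.4865, 0.2259, 0.0663]
orientation: [[0.0, 0.231, 0.973], [-0.001, 0.973, -0.231], [-1.0, -0.001, 0.0]]
ft_force: [-0.1, 0.1, -1.6]
grip_width: 0.502
[0.4865 0.2259 0.0663] [-13.3  33.4 -21.3 110.1  18.3  39.7 -58.9]
```

View pics/grasp1.png

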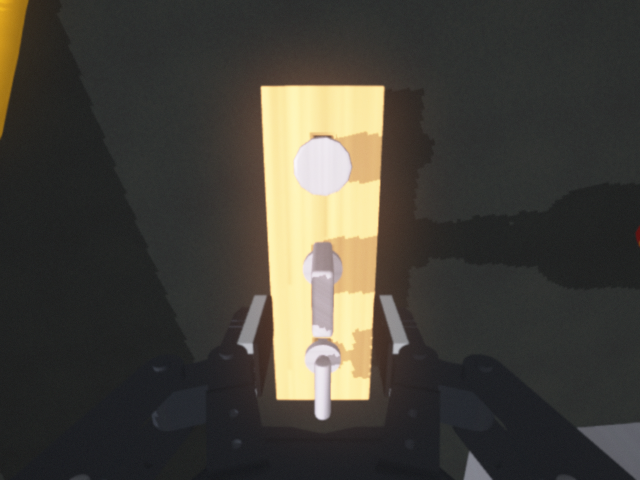

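The bow (u≈322, v 272–335) is centred between the pads and aligned with them. Closing now.

```bash
python3 -m pendant '[{"dx":1,"dy":0,"dz":0,"wx":0,"wy":0,"wz":0,"fingers":0.2},{"dx":1,"dy":0,"dz":0,"wx":0,"wy":0,"wz":0,"fingers":0.0},{"dx":1,"dy":0,"dz":0,"wx":0,"wy":0,"wz":0,"fingers":0},{"dx":1,"dy":0,"dz":0,"wx":0,"wy":0,"wz":0,"fingers":0},{"dx":1,"dy":0,"dz":0,"wx":0,"wy":0,"wz":0,"fingers":0},{"dx":1,"dy":0,"dz":0,"wx":0,"wy":0,"wz":0,"fingers":0},{"dx":1,"dy":0,"dz":0,"wx":0,"wy":0,"wz":0,"fingers":0},{"dx":1,"dy":0,"dz":0,"wx":0,"wy":0,"wz":0,"fingers":0}]' 60
```

```text
time_s: 4.7
position: [0.4865, 0.2259, 0.0654]
orientation: [[0.0, 0.231, 0.973], [-0.001, 0.973, -0.231], [-1.0, -0.001, 0.001]]
ft_force: [0.6, 0.6, -0.2]
grip_width: 0.005
```

```bash
python3 look.py grasp2
```

```text
[0.4865 0.2259 0.0654] [-13.3  33.5 -21.2 110.2  18.3  39.6 -59. ]
```

View pics/grasp2.png

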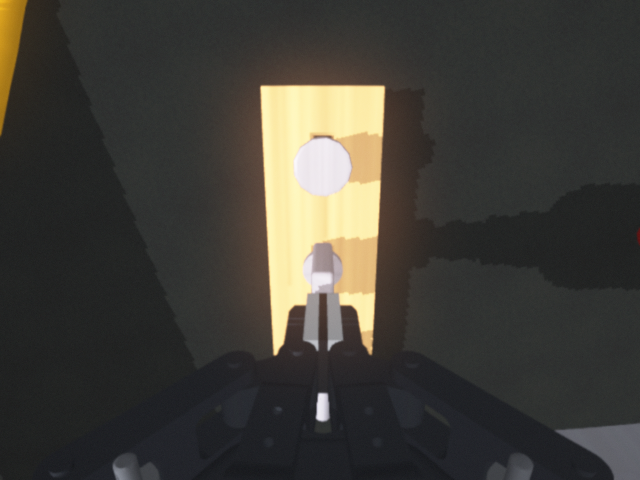

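The reading of 0.005 means nothing is between the pads, and the pads seem to end nearer the camera than expected. I'll check from the fixed camera and a zoomed wrist crop in one picture.

```bash
python3 - <<'E'
from h import *
s=imaging.camera("scene")[:,:,::-1]
w=cv2.imread("pics/grasp2.png")
a=cv2.resize(s[150:310,300:490],(400,337),interpolation=cv2.INTER_CUBIC);b=cv2.resize(w[230:366,242:404],(400,336),interpolation=cv2.INTER_CUBIC)
cv2.imwrite("pics/cmp.png",np.hstack([a[:336],b]))
S=cam("scene")
st=ctrl.read_state();R=np.array(st["orientation"]);p=np.array(st["position"])
for x in(.019,0,-.026,-.054):print(x,(proj(S,p+R@[x,0,0])-[300,150])*2.105)
E
```

```text
0.019 [[208.83073795 201.89662098]]
0 [[212.26466286 182.4087844 ]]
-0.026 [[217.19180621 154.33581942]]
-0.054 [[222.8141637  122.13954424]]
```

View pics/cmp.png

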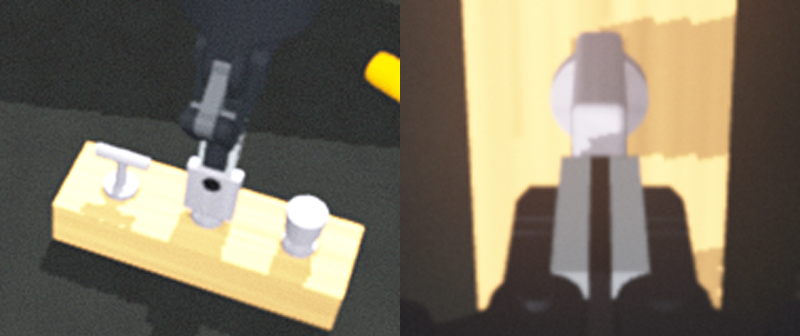

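The crops show the closed pads above the bow, with tips about 26 mm behind the reported TCP, so they stop near z≈0.091. The scene crop shows the bow free at (213,190), untouched. The real fingertips are therefore about 45 mm short of the stated tip_extent. I'll open, go about 39 mm lower and close again.

```bash
python3 -m pendant '[{"dx":0,"dy":0,"dz":0,"wx":0,"wy":0,"wz":0,"fingers":0.5},{"dx":0,"dy":0,"dz":0,"wx":0,"wy":0,"wz":0,"fingers":0.5},{"dx":0,"dy":0,"dz":0,"wx":0,"wy":0,"wz":0,"fingers":0.5},{"dx":0,"dy":0,"dz":0,"wx":0,"wy":0,"wz":0,"fingers":0.5},{"dx":10,"dy":0,"dz":0,"wx":0,"wy":0,"wz":0,"fingers":0.5},{"dx":20,"dy":0,"dz":0,"wx":0,"wy":0,"wz":0,"fingers":0.5},{"dx":28,"dy":0,"dz":0,"wx":0,"wy":0,"wz":0,"fingers":0.5},{"dx":34,"dy":0,"dz":0,"wx":0,"wy":0,"wz":0,"fingers":0.5},{"dx":39,"dy":0,"dz":0,"wx":0,"wy":0,"wz":0,"fingers":0.5},{"dx":39,"dy":0,"dz":0,"wx":0,"wy":0,"wz":0,"fingers":0.5}]' 60
python3 look.py grasp3
python3 - <<'E'
from h import *
s=imaging.camera("scene")[:,:,::-1];w=cv2.imread("pics/grasp3.png")
a=cv2.resize(s[150:310,300:490],(400,336),interpolation=cv2.INTER_CUBIC)
cv2.imwrite("pics/cmp2.png",np.hstack([a,w[100:436,120:520]]))
E
```

```text
time_s: 5.8
position: [0.486, 0.2257, 0.0255]
orientation: [[-0.001, 0.231, 0.973], [-0.001, 0.973, -0.231], [-1.0, -0.001, -0.0]]
ft_force: [0.0, 0.2, -0.4]
grip_width: 0.5
[0.486  0.2257 0.0255] [-14.8  37.3 -19.4 110.8  20.4  35.3 -60.7]
```

View pics/cmp2.png

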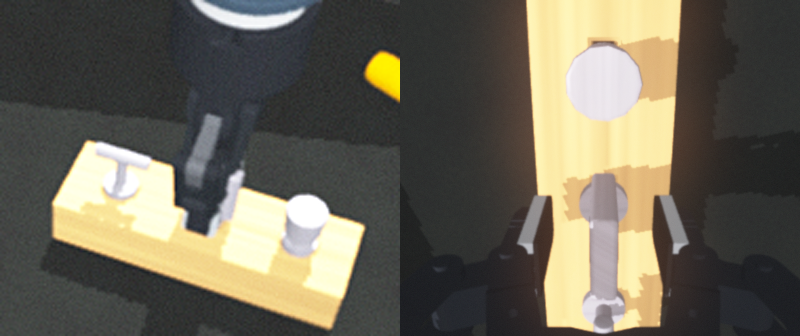

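The scene crop now has the +x finger in front of the bow at (205,215), just above the collar. In the wrist crop the bow lies between the strips. Closing.

```bash
python3 -m pendant '[{"dx":0,"dy":1,"dz":0,"wx":0,"wy":0,"wz":0,"fingers":0.2},{"dx":0,"dy":1,"dz":0,"wx":0,"wy":0,"wz":0,"fingers":0.0},{"dx":0,"dy":1,"dz":0,"wx":0,"wy":0,"wz":0,"fingers":0},{"dx":0,"dy":1,"dz":0,"wx":0,"wy":0,"wz":0,"fingers":0},{"dx":0,"dy":1,"dz":0,"wx":0,"wy":0,"wz":0,"fingers":0},{"dx":0,"dy":1,"dz":0,"wx":0,"wy":0,"wz":0,"fingers":0},{"dx":0,"dy":1,"dz":0,"wx":0,"wy":0,"wz":0,"fingers":0},{"dx":0,"dy":1,"dz":0,"wx":0,"wy":0,"wz":0,"fingers":0}]' 60
```

```text
time_s: 6.7
position: [0.4872, 0.2273, 0.0268]
orientation: [[0.001, 0.231, 0.973], [-0.0, 0.973, -0.231], [-1.0, 0.0, 0.001]]
ft_force: [-0.1, 0.2, 5.4]
grip_width: 0.108
```

Gripped: the opening of 0.108 matches about 10 mm. Lift straight up.

```bash
python3 -m pendant '[{"dx":-4,"dy":0,"dz":0,"wx":0,"wy":0,"wz":0,"fingers":0},{"dx":-10,"dy":0,"dz":0,"wx":0,"wy":0,"wz":0,"fingers":0},{"dx":-20,"dy":0,"dz":0,"wx":0,"wy":0,"wz":0,"fingers":0},{"dx":-32,"dy":0,"dz":0,"wx":0,"wy":0,"wz":0,"fingers":0},{"dx":-47,"dy":0,"dz":0,"wx":0,"wy":0,"wz":0,"fingers":0},{"dx":-65,"dy":0,"dz":0,"wx":0,"wy":0,"wz":0,"fingers":0},{"dx":-85,"dy":0,"dz":0,"wx":0,"wy":0,"wz":0,"fingers":0},{"dx":-100,"dy":0,"dz":0,"wx":0,"wy":0,"wz":0,"fingers":0},{"dx":-105,"dy":0,"dz":0,"wx":0,"wy":0,"wz":0,"fingers":0},{"dx":-105,"dy":0,"dz":0,"wx":0,"wy":0,"wz":0,"fingers":0}]'
```

```text
time_s: 7.7
position: [0.4876, 0.2274, 0.1326]
orientation: [[0.003, 0.231, 0.973], [0.0, 0.973, -0.231], [-1.0, 0.001, 0.003]]
ft_force: [-0.1, 0.1, -1.3]
grip_width: 0.104
```

```bash
python3 -m pendant '[{"dx":0,"dy":-12,"dz":7,"wx":0,"wy":0,"wz":0,"fingers":0},{"dx":0,"dy":-34,"dz":20,"wx":0,"wy":0,"wz":0,"fingers":0},{"dx":0,"dy":-64,"dz":38,"wx":0,"wy":0,"wz":0,"fingers":0},{"dx":0,"dy":-98,"dz":58,"wx":0,"wy":0,"wz":0,"fingers":0},{"dx":0,"dy":-132,"dz":78,"wx":0,"wy":0,"wz":0,"fingers":0},{"dx":0,"dy":-166,"dz":98,"wx":0,"wy":0,"wz":0,"fingers":0},{"dx":0,"dy":-200,"dz":118,"wx":-0.006,"wy":0,"wz":0,"fingers":0},{"dx":0,"dy":-234,"dz":138,"wx":-0.012,"wy":0,"wz":0,"fingers":0},{"dx":0,"dy":-264,"dz":155,"wx":-0.012,"wy":0,"wz":0,"fingers":0},{"dx":0,"dy":-288,"dz":169,"wx":-0.012,"wy":0,"wz":0,"fingers":0},{"dx":0,"dy":-302,"dz":178,"wx":-0.012,"wy":0,"wz":0,"fingers":0},{"dx":0,"dy":-305,"dz":179,"wx":-0.012,"wy":0,"wz":0,"fingers":0},{"dx":0,"dy":-305,"dz":179,"wx":-0.012,"wy":0,"wz":0,"fingers":0},{"dx":0,"dy":-305,"dz":179,"wx":-0.012,"wy":0,"wz":0,"fingers":0},{"dx":0,"dy":-305,"dz":179,"wx":-0.012,"wy":0,"wz":0,"fingers":0}]'
python3 look.py lock3
python3 - <<'E'
import cv2
im=cv2.imread("pics/lock3.png");cv2.imwrite("pics/lock3c.png",cv2.resize(im[180:380,220:420],(600,600),interpolation=cv2.INTER_CUBIC))
E
```

```text
time_s: 9.2
position: [0.5909, -0.1088, 0.1328]
orientation: [[0.002, 0.217, 0.976], [0.001, 0.976, -0.217], [-1.0, 0.002, 0.002]]
ft_force: [-0.7, 0.0, 0.6]
grip_width: 0.111
[ 0.5909 -0.1088  0.1328] [ 20.7  32.6 -19.9  98.7  13.6  50.9 -17.5]
```

View pics/lock3c.png

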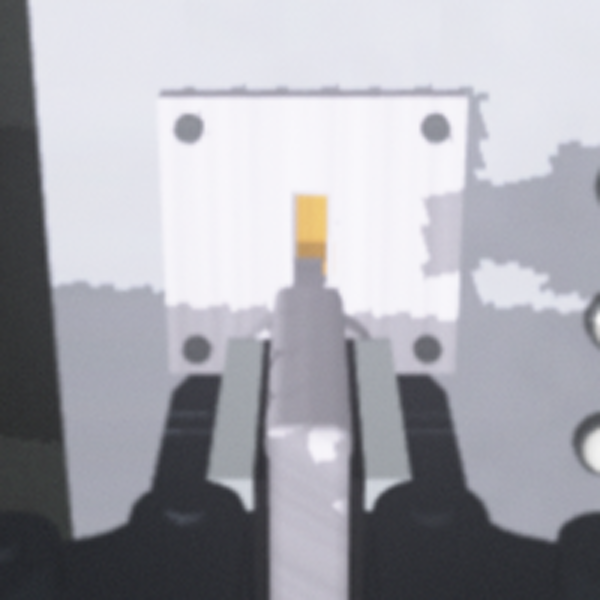

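The crop shows the bit's lower end at crop (310,258) in line with the slot (293–327). Screws are at crop (188,128), (435,128), (428,348), (196,349).

```bash
python3 - <<'E'
from h import *
import json
np.set_printoptions(precision=4,suppress=True)
st=json.load(open("pics/lock3.json"));im=cv2.imread("pics/lock3.png");C=cam("wrist",st)
g=cv2.cvtColor(im,cv2.COLOR_BGR2GRAY).astype(float);c=[]
for u,v in [(283,223),(365,223),(363,296),(285,296)]:
    w=g[v-6:v+7,u-6:u+7];k=np.clip(np.median(w)-30-w,0,None)
    yy,xx=np.mgrid[-6:7,-6:7];c.append((u+(k*xx).sum()/k.sum(),v+(k*yy).sum()/k.sum()))
P=plane(C,c,.086);m=P.mean(0)
ang=lambda a,b:np.degrees(np.arctan2(*(b-a)[1::-1]))
print(np.array(c),m,[np.linalg.norm(P[i]-P[(i+1)%4]) for i in range(4)],ang(P[0],P[1]),ang(P[3],P[2]))
R=np.array(st["orientation"]);p=np.array(st["position"])
print("hole in tool mm",(m-p)@R*1e3, "tool z ang",np.degrees(np.arctan2(R[1,2],R[0,2])))
for v in (262,266,268): # bit end (+y edge, at z tip)
    q=plane(C,[(323.2,v)],p[2]-.0158)[0];print("bit end edge tool mm",v,(q-p)@R*1e3)
q=plane(C,[(323.3,180+427/3)],p[2]+.0542)[0];print("bow top +y edge (should be y=+17)",(q-p)@R*1e3)
print("pads",p[2]+.0542)
print(g[240:285:2,323]);print(g[250,310:336]);print(g[270,310:336]);print(g[274,310:336]);print(im[258:272:2,323])
E
```

```text
[[282.4788 222.2983]
 [364.7617 222.2188]
 [361.928  295.9286]
 [285.1402 296.1008]] [ 0.5901 -0.1122  0.086 ] [np.float64(0.04817855389428743), np.float64(0.048186709998396374), np.float64(0.04818769473614857), np.float64(0.04823638866011375)] -12.534849750533754 -12.47578934434132
hole in tool mm [46.8306 -3.6091 -0.0901] tool z ang -12.54538829433525
bit end edge tool mm 262 [15.8127  8.2948 -0.3599]
bit end edge tool mm 266 [15.809   6.0512 -0.3594]
bit end edge tool mm 268 [15.8072  4.9229 -0.3592]
bow top +y edge (should be y=+17) [-54.1759  15.5805  -0.4056]
pads 0.1870364873253183
[247. 246. 230. 201. 198. 198. 198. 199. 198. 197. 181. 161. 160. 156.
 151. 149. 152. 156. 159. 159. 157. 157. 158.]
[245. 245. 246. 246. 247. 247. 244. 224. 207. 201. 198. 200. 198. 198.
 201. 204. 203. 206. 212. 230. 241. 244. 245. 245. 245. 246.]
[245. 245. 244. 245. 246. 247. 243. 221. 173. 153. 152. 151. 151. 149.
 150. 151. 154. 171. 207. 236. 241. 241. 244. 245. 244. 245.]
[245. 245. 244. 243. 242. 239. 235. 208. 168. 157. 155. 155. 153. 156.
 153. 154. 154. 165. 200. 231. 239. 242. 243. 244. 245. 246.]
[[117 194 234]
 [110 176 219]
 [104 155 194]
 [108 154 191]
 [150 153 165]
 [160 148 152]
 [158 147 150]]
```

The key sits at tool y≈-1.8, z≈-0.37 mm and the hole at y=-3.6, z=-0.1, with the angle matched. I'll correct by dy -1.8, dz +0.3 and descend to just above the plate.

```bash
python3 -m pendant '[{"dx":8,"dy":-1.8,"dz":0.3,"wx":0,"wy":0,"wz":0,"fingers":0},{"dx":18,"dy":-1.8,"dz":0.3,"wx":0,"wy":0,"wz":0,"fingers":0},{"dx":25,"dy":-1.8,"dz":0.3,"wx":0,"wy":0,"wz":0,"fingers":0},{"dx":27,"dy":-1.8,"dz":0.3,"wx":0,"wy":0,"wz":0,"fingers":0},{"dx":27,"dy":-1.8,"dz":0.3,"wx":0,"wy":0,"wz":0,"fingers":0},{"dx":27,"dy":-1.8,"dz":0.3,"wx":0,"wy":0,"wz":0,"fingers":0}]'
```

```text
time_s: 9.85
position: [0.5912, -0.1109, 0.106]
orientation: [[0.003, 0.218, 0.976], [0.001, 0.976, -0.218], [-1.0, 0.002, 0.003]]
ft_force: [-0.3, 0.0, -0.1]
grip_width: 0.112
```

```bash
python3 -m pendant '[{"dx":2,"dy":0,"dz":-0.2,"wx":0,"wy":0,"wz":0,"fingers":0},{"dx":4,"dy":0,"dz":-0.2,"wx":0,"wy":0,"wz":0,"fingers":0},{"dx":6,"dy":0,"dz":-0.2,"wx":0,"wy":0,"wz":0,"fingers":0},{"dx":8,"dy":0,"dz":-0.2,"wx":0,"wy":0,"wz":0,"fingers":0},{"dx":9,"dy":0,"dz":-0.2,"wx":0,"wy":0,"wz":0,"fingers":0},{"dx":9,"dy":0,"dz":-0.2,"wx":0,"wy":0,"wz":0,"fingers":0}]'
```

```text
time_s: 10.45
position: [0.5908, -0.1108, 0.0968]
orientation: [[0.003, 0.218, 0.976], [0.001, 0.976, -0.218], [-1.0, 0.001, 0.002]]
ft_force: [0.1, -0.1, -0.5]
grip_width: 0.112
```

Tip ~5 mm below the plate top with no force. It is in the slot. Continue.

```bash
python3 -m pendant '[{"dx":2,"dy":0,"dz":0,"wx":0,"wy":0,"wz":0,"fingers":0},{"dx":4,"dy":0,"dz":0,"wx":0,"wy":0,"wz":0,"fingers":0},{"dx":6,"dy":0,"dz":0,"wx":0,"wy":0,"wz":0,"fingers":0},{"dx":7,"dy":0,"dz":0,"wx":0,"wy":0,"wz":0,"fingers":0},{"dx":7,"dy":0,"dz":0,"wx":0,"wy":0,"wz":0,"fingers":0}]'
python3 -m pendant '[{"dx":1.5,"dy":0,"dz":0,"wx":0,"wy":0,"wz":0,"fingers":0},{"dx":3,"dy":0,"dz":0,"wx":0,"wy":0,"wz":0,"fingers":0},{"dx":4.5,"dy":0,"dz":0,"wx":0,"wy":0,"wz":0,"fingers":0},{"dx":6,"dy":0,"dz":0,"wx":0,"wy":0,"wz":0,"fingers":0},{"dx":6,"dy":0,"dz":0,"wx":0,"wy":0,"wz":0,"fingers":0}]'
```

```text
time_s: 10.95
position: [0.5907, -0.1108, 0.0896]
orientation: [[0.002, 0.218, 0.976], [0.001, 0.976, -0.218], [-1.0, 0.001, 0.002]]
ft_force: [-0.2, -0.4, -0.6]
grip_width: 0.11
time_s: 11.45
position: [0.5906, -0.1107, 0.0833]
orientation: [[0.002, 0.218, 0.976], [0.001, 0.976, -0.218], [-1.0, 0.001, 0.002]]
ft_force: [0.1, -0.0, 0.1]
grip_width: 0.11
```

Tip now ~18.5 mm in, already in the rotor slot. Seat gently.

```bash
python3 -m pendant '[{"dx":1.5,"dy":0,"dz":0,"wx":0,"wy":0,"wz":0,"fingers":0},{"dx":3,"dy":0,"dz":0,"wx":0,"wy":0,"wz":0,"fingers":0},{"dx":4,"dy":0,"dz":0,"wx":0,"wy":0,"wz":0,"fingers":0},{"dx":4,"dy":0,"dz":0,"wx":0,"wy":0,"wz":0,"fingers":0}]'
python3 -m pendant '[{"dx":1,"dy":0,"dz":0,"wx":0,"wy":0,"wz":0,"fingers":0},{"dx":1,"dy":0,"dz":0,"wx":0,"wy":0,"wz":0,"fingers":0}]'
```

```text
time_s: 11.85
position: [0.5905, -0.1107, 0.0791]
orientation: [[0.002, 0.217, 0.976], [0.001, 0.976, -0.217], [-1.0, 0.001, 0.001]]
ft_force: [0.3, 0.9, -0.0]
grip_width: 0.105
time_s: 12.05
position: [0.5905, -0.1108, 0.078]
orientation: [[0.002, 0.218, 0.976], [0.001, 0.976, -0.218], [-1.0, 0.001, 0.001]]
ft_force: [-0.6, -0.6, -0.1]
grip_width: 0.11
```

```bash
python3 -m pendant '[{"dx":0.8,"dy":0,"dz":0,"wx":0,"wy":0,"wz":0,"fingers":0},{"dx":0.8,"dy":0,"dz":0,"wx":0,"wy":0,"wz":0,"fingers":0}]'
python3 -m pendant '[{"dx":0.8,"dy":0,"dz":0,"wx":0,"wy":0,"wz":0,"fingers":0},{"dx":0.8,"dy":0,"dz":0,"wx":0,"wy":0,"wz":0,"fingers":0}]'
```

```text
time_s: 12.25
position: [0.5906, -0.1107, 0.0778]
orientation: [[0.002, 0.217, 0.976], [0.001, 0.976, -0.217], [-1.0, 0.001, 0.002]]
ft_force: [-2.1, -0.0, 4.8]
grip_width: 0.112
time_s: 12.45
position: [0.5906, -0.1107, 0.0778]
orientation: [[0.002, 0.218, 0.976], [0.001, 0.976, -0.218], [-1.0, 0.001, 0.002]]
ft_force: [-2.9, 1.1, 7.5]
grip_width: 0.106
```

Seated at reading 0.0778 (exactly as predicted) with about 7 N. Now turn clockwise (+wx), watching the moment, with dz compensating the ~1.7 mm grip offset.

```bash
cat > f.py <<'E'
from h import *
s=ctrl.read_state();R=np.array(s["orientation"])
print("t",s["time_s"],"yaw",round(float(np.degrees(np.arctan2(R[1,2],R[0,2]))),2),"F",np.round(s["ft_force"],1),"M",np.round(s["ft_torque"],3),"p",np.round(s["position"],4),"q7",round(float(s["qpos"][6]),1))
E
python3 f.py
python3 -m pendant '[{"dx":0,"dy":0,"dz":0.08,"wx":0.05,"wy":0,"wz":0,"fingers":0},{"dx":0,"dy":0,"dz":0.17,"wx":0.1,"wy":0,"wz":0,"fingers":0},{"dx":0,"dy":-0.1,"dz":0.25,"wx":0.15,"wy":0,"wz":0,"fingers":0},{"dx":0,"dy":-0.1,"dz":0.3,"wx":0.2,"wy":0,"wz":0,"fingers":0},{"dx":0,"dy":-0.1,"dz":0.3,"wx":0.2,"wy":0,"wz":0,"fingers":0}]'>/dev/null; python3 f.py
python3 -m pendant '[{"dx":0,"dy":0,"dz":0.08,"wx":0.05,"wy":0,"wz":0,"fingers":0},{"dx":0,"dy":0,"dz":0.17,"wx":0.1,"wy":0,"wz":0,"fingers":0},{"dx":0,"dy":-0.1,"dz":0.25,"wx":0.15,"wy":0,"wz":0,"fingers":0},{"dx":0,"dy":-0.1,"dz":0.3,"wx":0.2,"wy":0,"wz":0,"fingers":0},{"dx":0,"dy":-0.1,"dz":0.3,"wx":0.2,"wy":0,"wz":0,"fingers":0}]'>/dev/null; python3 f.py
```

```text
t 12.45 yaw -12.57 F [-2.9  1.1  7.5] M [ 0.054  0.657 -0.029] p [ 0.5906 -0.1107  0.0778] q7 -18.8
t 12.95 yaw -24.05 F [ 1.  -0.7  0.2] M [-0.161 -0.31   0.101] p [ 0.5915 -0.1112  0.0781] q7 -28.4
t 13.45 yaw -35.45 F [ 0.1 -0.7  0.2] M [-0.044 -0.152  0.017] p [ 0.5918 -0.1114  0.0781] q7 -37.9
```

```bash

python3 -m pendant '[{"dx":0,"dy":0,"dz":0.08,"wx":0.05,"wy":0,"wz":0,"fingers":0},{"dx":0,"dy":0,"dz":0.17,"wx":0.1,"wy":0,"wz":0,"fingers":0},{"dx":0,"dy":-0.1,"dz":0.25,"wx":0.15,"wy":0,"wz":0,"fingers":0},{"dx":0,"dy":-0.1,"dz":0.3,"wx":0.2,"wy":0,"wz":0,"fingers":0},{"dx":0,"dy":-0.1,"dz":0.3,"wx":0.2,"wy":0,"wz":0,"fingers":0}]'>/dev/null; python3 f.py
python3 -m pendant '[{"dx":0,"dy":0,"dz":0.08,"wx":0.05,"wy":0,"wz":0,"fingers":0},{"dx":0,"dy":0,"dz":0.17,"wx":0.1,"wy":0,"wz":0,"fingers":0},{"dx":0,"dy":-0.1,"dz":0.25,"wx":0.15,"wy":0,"wz":0,"fingers":0},{"dx":0,"dy":-0.1,"dz":0.3,"wx":0.19,"wy":0,"wz":0,"fingers":0},{"dx":0,"dy":-0.1,"dz":0.3,"wx":0.19,"wy":0,"wz":0,"fingers":0}]'>/dev/null; python3 f.py
python3 -m pendant '[{"dx":0,"dy":0,"dz":0,"wx":0.02,"wy":0,"wz":0,"fingers":0},{"dx":0,"dy":0,"dz":0.03,"wx":0.02,"wy":0,"wz":0,"fingers":0}]'>/dev/null; python3 f.py
```

```text
t 13.95 yaw -46.82 F [-0.3 -0.  -0.3] M [-0.056 -0.099  0.011] p [ 0.592  -0.1115  0.0781] q7 -47.3
t 14.45 yaw -57.58 F [ 0.9 -0.4  0.7] M [-0.045 -0.12   0.048] p [ 0.5922 -0.1119  0.0781] q7 -56.2
t 14.65 yaw -58.68 F [ 0.5 -0.6 -0.4] M [-0.071 -0.121  0.016] p [ 0.5923 -0.1119  0.0781] q7 -57.1
```

```bash
echo 'import sys;sys.exit(1 if s["ft_torque"][2]>0.09 else 0)'>>f.py
python3 -m pendant '[{"dx":0,"dy":0,"dz":0.04,"wx":0.025,"wy":0,"wz":0,"fingers":0},{"dx":0,"dy":0,"dz":0.04,"wx":0.025,"wy":0,"wz":0,"fingers":0}]'>/dev/null; python3 f.py && 
python3 -m pendant '[{"dx":0,"dy":0,"dz":0.04,"wx":0.025,"wy":0,"wz":0,"fingers":0},{"dx":0,"dy":0,"dz":0.04,"wx":0.025,"wy":0,"wz":0,"fingers":0}]'>/dev/null; python3 f.py && 
python3 -m pendant '[{"dx":0,"dy":0,"dz":0.04,"wx":0.025,"wy":0,"wz":0,"fingers":0},{"dx":0,"dy":0,"dz":0.04,"wx":0.025,"wy":0,"wz":0,"fingers":0}]'>/dev/null; python3 f.py && 
python3 -m pendant '[{"dx":0,"dy":0,"dz":0.04,"wx":0.025,"wy":0,"wz":0,"fingers":0},{"dx":0,"dy":0,"dz":0.04,"wx":0.025,"wy":0,"wz":0,"fingers":0}]'>/dev/null; python3 f.py && 
python3 -m pendant '[{"dx":0,"dy":0,"dz":0.04,"wx":0.025,"wy":0,"wz":0,"fingers":0},{"dx":0,"dy":0,"dz":0.04,"wx":0.025,"wy":0,"wz":0,"fingers":0}]'>/dev/null; python3 f.py && 
python3 -m pendant '[{"dx":0,"dy":0,"dz":0.04,"wx":0.025,"wy":0,"wz":0,"fingers":0},{"dx":0,"dy":0,"dz":0.04,"wx":0.025,"wy":0,"wz":0,"fingers":0}]'>/dev/null; python3 f.py
```

```text
t 14.85 yaw -60.14 F [-0.2 -0.4 -0.1] M [-0.046 -0.129  0.046] p [ 0.5922 -0.1119  0.078 ] q7 -58.3
t 15.05 yaw -61.63 F [-0.2 -0.  -0.3] M [-0.055 -0.1    0.055] p [ 0.5923 -0.112   0.0781] q7 -59.6
t 15.25 yaw -63.12 F [ 1.3 -1.2 -0.5] M [-0.088 -0.08  -0.005] p [ 0.5923 -0.112   0.0781] q7 -60.8
t 15.45 yaw -64.61 F [ 0.9 -1.2 -0.1] M [-0.061 -0.1    0.042] p [ 0.5923 -0.112   0.0781] q7 -62.0
t 15.65 yaw -66.11 F [ 0.6  0.1 -0.3] M [-0.083 -0.135  0.057] p [ 0.5923 -0.112   0.0781] q7 -63.3
t 15.85 yaw -67.61 F [ 0.3 -1.1 -0.5] M [-0.077 -0.062 -0.024] p [ 0.5923 -0.1121  0.0781] q7 -64.5
```

```bash

python3 -m pendant '[{"dx":0,"dy":0,"dz":0.04,"wx":0.025,"wy":0,"wz":0,"fingers":0},{"dx":0,"dy":0,"dz":0.04,"wx":0.025,"wy":0,"wz":0,"fingers":0}]'>/dev/null; python3 f.py && 
python3 -m pendant '[{"dx":0,"dy":0,"dz":0.04,"wx":0.025,"wy":0,"wz":0,"fingers":0},{"dx":0,"dy":0,"dz":0.04,"wx":0.025,"wy":0,"wz":0,"fingers":0}]'>/dev/null && python3 f.py && 
python3 -m pendant '[{"dx":0,"dy":0,"dz":0.04,"wx":0.025,"wy":0,"wz":0,"fingers":0},{"dx":0,"dy":0,"dz":0.04,"wx":0.025,"wy":0,"wz":0,"fingers":0}]'>/dev/null && python3 f.py && 
python3 -m pendant '[{"dx":0,"dy":0,"dz":0.04,"wx":0.025,"wy":0,"wz":0,"fingers":0},{"dx":0,"dy":0,"dz":0.04,"wx":0.025,"wy":0,"wz":0,"fingers":0}]'>/dev/null && python3 f.py && 
python3 -m pendant '[{"dx":0,"dy":0,"dz":0.04,"wx":0.025,"wy":0,"wz":0,"fingers":0},{"dx":0,"dy":0,"dz":0.04,"wx":0.025,"wy":0,"wz":0,"fingers":0}]'>/dev/null && python3 f.py && 
python3 -m pendant '[{"dx":0,"dy":0,"dz":0.04,"wx":0.025,"wy":0,"wz":0,"fingers":0},{"dx":0,"dy":0,"dz":0.04,"wx":0.025,"wy":0,"wz":0,"fingers":0}]'>/dev/null && python3 f.py
```

```text
t 16.05 yaw -69.11 F [-0.   0.1 -0.7] M [-0.044 -0.109  0.045] p [ 0.5923 -0.1121  0.0781] q7 -65.7
t 16.25 yaw -70.6 F [ 0.6 -0.2  0.4] M [-0.013 -0.057  0.034] p [ 0.5923 -0.1121  0.0781] q7 -67.0
t 16.45 yaw -72.11 F [-0.7  0.1  1. ] M [-0.055 -0.017  0.014] p [ 0.5923 -0.1122  0.0781] q7 -68.2
t 16.65 yaw -73.6 F [ 0.4 -0.9  0.7] M [-0.026 -0.062 -0.005] p [ 0.5923 -0.1122  0.078 ] q7 -69.4
t 16.85 yaw -75.1 F [ 0.8  0.8 -0.4] M [-0.067 -0.079  0.022] p [ 0.5924 -0.1123  0.0781] q7 -70.7
t 17.05 yaw -76.59 F [-0.5  0.7  0.6] M [-0.11  -0.075  0.021] p [ 0.5924 -0.1123  0.0781] q7 -71.9
```

```bash

python3 -m pendant '[{"dx":0,"dy":0,"dz":0.04,"wx":0.025,"wy":0,"wz":0,"fingers":0},{"dx":0,"dy":0,"dz":0.04,"wx":0.025,"wy":0,"wz":0,"fingers":0}]'>/dev/null; python3 f.py && 
python3 -m pendant '[{"dx":0,"dy":0,"dz":0.04,"wx":0.025,"wy":0,"wz":0,"fingers":0},{"dx":0,"dy":0,"dz":0.04,"wx":0.025,"wy":0,"wz":0,"fingers":0}]'>/dev/null && python3 f.py && 
python3 -m pendant '[{"dx":0,"dy":0,"dz":0.04,"wx":0.025,"wy":0,"wz":0,"fingers":0},{"dx":0,"dy":0,"dz":0.04,"wx":0.025,"wy":0,"wz":0,"fingers":0}]'>/dev/null && python3 f.py && 
python3 -m pendant '[{"dx":0,"dy":0,"dz":0.04,"wx":0.025,"wy":0,"wz":0,"fingers":0},{"dx":0,"dy":0,"dz":0.04,"wx":0.025,"wy":0,"wz":0,"fingers":0}]'>/dev/null && python3 f.py && 
python3 -m pendant '[{"dx":0,"dy":0,"dz":0.04,"wx":0.025,"wy":0,"wz":0,"fingers":0},{"dx":0,"dy":0,"dz":0.04,"wx":0.025,"wy":0,"wz":0,"fingers":0}]'>/dev/null && python3 f.py && 
python3 -m pendant '[{"dx":0,"dy":0,"dz":0.04,"wx":0.025,"wy":0,"wz":0,"fingers":0},{"dx":0,"dy":0,"dz":0.04,"wx":0.025,"wy":0,"wz":0,"fingers":0}]'>/dev/null && python3 f.py
```

```text
t 17.25 yaw -78.09 F [ 0.1 -0.1 -0.5] M [-0.074 -0.05   0.033] p [ 0.5924 -0.1123  0.0781] q7 -73.1
t 17.45 yaw -79.59 F [ 0.  -0.6 -0.2] M [-0.062 -0.112  0.03 ] p [ 0.5924 -0.1124  0.078 ] q7 -74.4
t 17.65 yaw -81.08 F [ 0.8 -0.1  0.9] M [-0.077 -0.059  0.031] p [ 0.5924 -0.1124  0.0781] q7 -75.6
t 17.85 yaw -82.58 F [ 0.8 -0.1 -0.1] M [-0.118 -0.079  0.034] p [ 0.5924 -0.1124  0.0781] q7 -76.8
t 18.05 yaw -84.07 F [-0.8  0.1  0.6] M [-0.072 -0.039  0.07 ] p [ 0.5924 -0.1124  0.0781] q7 -78.0
t 18.25 yaw -85.56 F [ 0.9 -0.6  0.5] M [-0.065 -0.033  0.143] p [ 0.5924 -0.1125  0.0781] q7 -79.3
```

The moment rises to 0.14 N·m at about 73°. I'll confirm with half-size steps.

```bash

python3 -m pendant '[{"dx":0,"dy":0,"dz":0.02,"wx":0.01,"wy":0,"wz":0,"fingers":0}]'>/dev/null; python3 f.py && python3 -m pendant '[{"dx":0,"dy":0,"dz":0.02,"wx":0.012,"wy":0,"wz":0,"fingers":0}]'>/dev/null && python3 f.py
```

```text
t 18.35 yaw -86.14 F [ 0.1 -1.2  0.4] M [-0.115 -0.081  0.158] p [ 0.5924 -0.1125  0.078 ] q7 -79.7
```

The moment is confirmed (0.07, 0.143, 0.158 N·m), so the stop is felt at about 73°. Turning back.

```bash

python3 -m pendant '[{"dx":0,"dy":0,"dz":-0.2,"wx":-0.1,"wy":0,"wz":0,"fingers":0},{"dx":0,"dy":-0.05,"dz":-0.4,"wx":-0.2,"wy":0,"wz":0,"fingers":0},{"dx":0,"dy":-0.1,"dz":-0.59,"wx":-0.3,"wy":0,"wz":0,"fingers":0},{"dx":0,"dy":-0.18,"dz":-0.78,"wx":-0.4,"wy":0,"wz":0,"fingers":0},{"dx":0,"dy":-0.28,"dz":-0.96,"wx":-0.5,"wy":0,"wz":0,"fingers":0},{"dx":0,"dy":-0.4,"dz":-1.13,"wx":-0.6,"wy":0,"wz":0,"fingers":0},{"dx":0,"dy":-0.54,"dz":-1.29,"wx":-0.7,"wy":0,"wz":0,"fingers":0},{"dx":0,"dy":-0.7,"dz":-1.43,"wx":-0.8,"wy":0,"wz":0,"fingers":0},{"dx":0,"dy":-0.87,"dz":-1.57,"wx":-0.9,"wy":0,"wz":0,"fingers":0},{"dx":0,"dy":-1.06,"dz":-1.68,"wx":-1.0,"wy":0,"wz":0,"fingers":0},{"dx":0,"dy":-1.26,"dz":-1.78,"wx":-1.1,"wy":0,"wz":0,"fingers":0},{"dx":0,"dy":-1.47,"dz":-1.86,"wx":-1.2,"wy":0,"wz":0,"fingers":0},{"dx":0,"dy":-1.6,"dz":-1.9,"wx":-1.25,"wy":0,"wz":0,"fingers":0},{"dx":0,"dy":-1.65,"dz":-1.92,"wx":-1.28,"wy":0,"wz":0,"fingers":0},{"dx":0,"dy":-1.65,"dz":-1.92,"wx":-1.28,"wy":0,"wz":0,"fingers":0}]'>/dev/null; python3 f.py
```

```text
t 19.85 yaw -12.85 F [ 2.8 -0.9 -2.4] M [-0.27  -0.618 -0.076] p [ 0.591 -0.111  0.078] q7 -19.2
```

Now push slightly past home, through the play, so the rotor returns fully to its home stop.

```bash
sed -i 's/s\["ft_torque"\]\[2\]>0.09/abs(s["ft_torque"][2])>0.1/' f.py
python3 -m pendant '[{"dx":0,"dy":0,"dz":-0.04,"wx":-0.025,"wy":0,"wz":0,"fingers":0},{"dx":0,"dy":0,"dz":-0.04,"wx":-0.025,"wy":0,"wz":0,"fingers":0}]'>/dev/null; python3 f.py && 
python3 -m pendant '[{"dx":0,"dy":0,"dz":-0.04,"wx":-0.025,"wy":0,"wz":0,"fingers":0},{"dx":0,"dy":0,"dz":-0.04,"wx":-0.025,"wy":0,"wz":0,"fingers":0}]'>/dev/null && python3 f.py && 
python3 -m pendant '[{"dx":0,"dy":0,"dz":-0.04,"wx":-0.025,"wy":0,"wz":0,"fingers":0},{"dx":0,"dy":0,"dz":-0.04,"wx":-0.025,"wy":0,"wz":0,"fingers":0}]'>/dev/null && python3 f.py && 
python3 -m pendant '[{"dx":0,"dy":0,"dz":-0.04,"wx":-0.025,"wy":0,"wz":0,"fingers":0},{"dx":0,"dy":0,"dz":-0.04,"wx":-0.025,"wy":0,"wz":0,"fingers":0}]'>/dev/null && python3 f.py && 
python3 -m pendant '[{"dx":0,"dy":0,"dz":-0.04,"wx":-0.02,"wy":0,"wz":0,"fingers":0},{"dx":0,"dy":0,"dz":-0.04,"wx":-0.02,"wy":0,"wz":0,"fingers":0}]'>/dev/null && python3 f.py
```

```text
t 20.05 yaw -11.39 F [ 1.4 -1.2 -2. ] M [-0.139 -0.488 -0.072] p [ 0.591  -0.1109  0.078 ] q7 -18.0
t 20.25 yaw -9.91 F [ 2.2 -1.1 -1.9] M [-0.163 -0.508 -0.007] p [ 0.591 -0.111  0.078] q7 -16.7
t 20.45 yaw -8.42 F [ 1.4 -1.2 -1.3] M [-0.21  -0.456 -0.04 ] p [ 0.5909 -0.1109  0.078 ] q7 -15.5
t 20.65 yaw -6.92 F [ 1.5 -0.2 -1.6] M [-0.215 -0.447 -0.023] p [ 0.5909 -0.1109  0.078 ] q7 -14.2
t 20.85 yaw -5.73 F [ 2.2 -0.5 -1.8] M [-0.208 -0.492 -0.057] p [ 0.5909 -0.1109  0.078 ] q7 -13.2
```

```bash

python3 -m pendant '[{"dx":0,"dy":0,"dz":-0.03,"wx":-0.02,"wy":0,"wz":0,"fingers":0},{"dx":0,"dy":0,"dz":-0.03,"wx":-0.02,"wy":0,"wz":0,"fingers":0}]'>/dev/null; python3 f.py && 
python3 -m pendant '[{"dx":0,"dy":0,"dz":-0.03,"wx":-0.02,"wy":0,"wz":0,"fingers":0},{"dx":0,"dy":0,"dz":-0.03,"wx":-0.02,"wy":0,"wz":0,"fingers":0}]'>/dev/null && python3 f.py && 
python3 -m pendant '[{"dx":0,"dy":0,"dz":-0.03,"wx":-0.015,"wy":0,"wz":0,"fingers":0},{"dx":0,"dy":0,"dz":-0.03,"wx":-0.015,"wy":0,"wz":0,"fingers":0}]'>/dev/null && python3 f.py && python3 -m pendant '[{"dx":0,"dy":0,"dz":-0.03,"wx":-0.015,"wy":0,"wz":0,"fingers":0},{"dx":0,"dy":0,"dz":-0.03,"wx":-0.015,"wy":0,"wz":0,"fingers":0}]'>/dev/null && python3 f.py
```

```text
t 21.05 yaw -4.53 F [ 1.9 -1.3 -0.9] M [-0.151 -0.456 -0.054] p [ 0.5909 -0.1109  0.078 ] q7 -12.2
t 21.25 yaw -3.34 F [ 2.2 -0.3 -2.2] M [-0.152 -0.525 -0.049] p [ 0.5908 -0.1109  0.078 ] q7 -11.2
t 21.45 yaw -2.45 F [ 1.1 -0.1 -2. ] M [-0.175 -0.476 -0.19 ] p [ 0.5908 -0.1109  0.078 ] q7 -10.5
```

Home stop felt (-0.19 N·m at yaw -2.5). Now the key goes back to the middle of the play, about yaw -10, and is drawn out gently.

```bash

python3 -m pendant '[{"dx":0,"dy":0,"dz":0.1,"wx":0.07,"wy":0,"wz":0,"fingers":0},{"dx":0,"dy":0,"dz":0.2,"wx":0.13,"wy":0,"wz":0,"fingers":0},{"dx":0,"dy":0,"dz":0.2,"wx":0.135,"wy":0,"wz":0,"fingers":0}]'>/dev/null; python3 f.py && 
python3 -m pendant '[{"dx":-1,"dy":0,"dz":0,"wx":0,"wy":0,"wz":0,"fingers":0},{"dx":-2,"dy":0,"dz":0,"wx":0,"wy":0,"wz":0,"fingers":0},{"dx":-2.5,"dy":0,"dz":0,"wx":0,"wy":0,"wz":0,"fingers":0}]'>/dev/null; python3 f.py
python3 -m pendant '[{"dx":-0.8,"dy":0,"dz":0,"wx":0,"wy":0,"wz":0,"fingers":0},{"dx":-1.2,"dy":0,"dz":0,"wx":0,"wy":0,"wz":0,"fingers":0}]'>/dev/null; python3 f.py
```

```text
t 21.75 yaw -10.21 F [ 0.1 -0.8 -0.3] M [-0.046 -0.06   0.029] p [ 0.5905 -0.1108  0.078 ] q7 -17.0
t 22.05 yaw -10.16 F [ 0.9 -0.3 -1.2] M [-0.065 -0.24  -0.061] p [ 0.5906 -0.1107  0.0806] q7 -16.9
t 22.25 yaw -10.15 F [ 1.1 -0.  -0.7] M [-0.028 -0.396  0.004] p [ 0.5907 -0.1107  0.0819] q7 -16.8
```

```bash

python3 -m pendant '[{"dx":-2,"dy":0,"dz":0,"wx":0,"wy":0,"wz":0,"fingers":0},{"dx":-4,"dy":0,"dz":0,"wx":0,"wy":0,"wz":0,"fingers":0},{"dx":-6,"dy":0,"dz":0,"wx":0,"wy":0,"wz":0,"fingers":0}]'>/dev/null; python3 f.py && 
python3 -m pendant '[{"dx":-3,"dy":0,"dz":0,"wx":0,"wy":0,"wz":0,"fingers":0},{"dx":-6,"dy":0,"dz":0,"wx":0,"wy":0,"wz":0,"fingers":0},{"dx":-9,"dy":0,"dz":0,"wx":0,"wy":0,"wz":0,"fingers":0}]'>/dev/null; python3 f.py
python3 -m pendant '[{"dx":-5,"dy":0,"dz":0,"wx":0,"wy":0,"wz":0,"fingers":0},{"dx":-12,"dy":0,"dz":0,"wx":0,"wy":0,"wz":0,"fingers":0},{"dx":-20,"dy":0,"dz":0,"wx":0,"wy":0,"wz":0,"fingers":0},{"dx":-28,"dy":0,"dz":0,"wx":0,"wy":0,"wz":0,"fingers":0},{"dx":-35,"dy":0,"dz":0,"wx":0,"wy":0,"wz":0,"fingers":0},{"dx":-38,"dy":0,"dz":0,"wx":0,"wy":0,"wz":0,"fingers":0},{"dx":-38,"dy":0,"dz":0,"wx":0,"wy":0,"wz":0,"fingers":0}]'; python3 f.py; python3 look.py lock4
python3 - <<'E'
import cv2
im=cv2.imread("pics/lock4.png");cv2.imwrite("pics/lock4c.png",cv2.resize(im[180:380,220:420],(600,600),interpolation=cv2.INTER_CUBIC))
E
```

```text
t 22.55 yaw -10.14 F [ 1.4 -0.1 -1.7] M [-0.093 -0.42   0.015] p [ 0.5907 -0.1107  0.0881] q7 -16.6
t 22.85 yaw -10.15 F [ 1.3 -0.2 -2.4] M [-0.046 -0.284  0.013] p [ 0.5907 -0.1106  0.0975] q7 -16.4
time_s: 23.55
position: [0.5908, -0.1107, 0.1361]
orientation: [[0.004, 0.176, 0.984], [-0.001, 0.984, -0.176], [-1.0, -0.0, 0.004]]
ft_force: [-0.3, 0.3, 0.2]
grip_width: 0.108
t 23.55 yaw -10.15 F [-0.3  0.3  0.2] M [ 0.028  0.039 -0.006] p [ 0.5908 -0.1107  0.1361] q7 -15.3
[ 0.5908 -0.1107  0.1361] [ 21.3  32.5 -20.5  98.7  14.   51.2 -15.3]
```

View pics/lock4c.png

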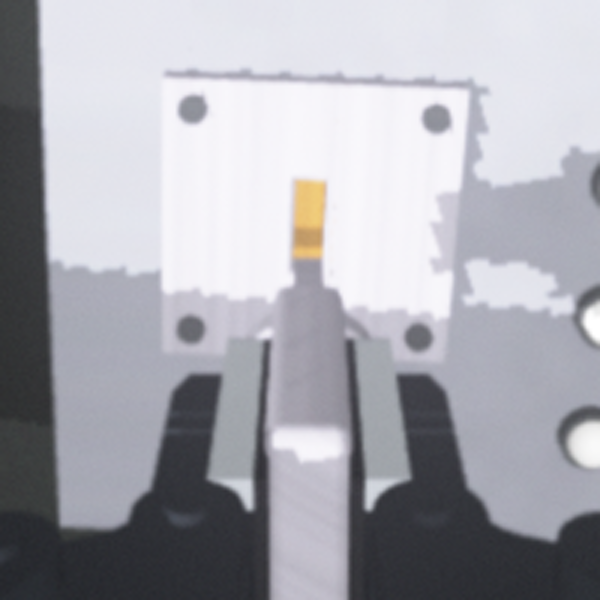

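Key out with no force. The crop shows it held as before (bow edge at 427, bit end at (309,258)) and the slot free and aligned. Returning to the socket.

```bash
python3 -m pendant '[{"dx":0,"dy":12,"dz":-6,"wx":0,"wy":0,"wz":0,"fingers":0},{"dx":0,"dy":34,"dz":-17,"wx":0,"wy":0,"wz":0,"fingers":0},{"dx":0,"dy":64,"dz":-33,"wx":0.01,"wy":0,"wz":0,"fingers":0},{"dx":0,"dy":98,"dz":-50,"wx":0.02,"wy":0,"wz":0,"fingers":0},{"dx":0,"dy":132,"dz":-68,"wx":0.03,"wy":0,"wz":0,"fingers":0},{"dx":0,"dy":166,"dz":-85,"wx":0.04,"wy":0,"wz":0,"fingers":0},{"dx":0,"dy":200,"dz":-103,"wx":0.05,"wy":0,"wz":0,"fingers":0},{"dx":0,"dy":234,"dz":-120,"wx":0.055,"wy":0,"wz":0,"fingers":0},{"dx":0,"dy":264,"dz":-136,"wx":0.055,"wy":0,"wz":0,"fingers":0},{"dx":0,"dy":290,"dz":-149,"wx":0.055,"wy":0,"wz":0,"fingers":0},{"dx":0,"dy":308,"dz":-158,"wx":0.055,"wy":0,"wz":0,"fingers":0},{"dx":0,"dy":314,"dz":-161,"wx":0.055,"wy":0,"wz":0,"fingers":0},{"dx":0,"dy":314,"dz":-161,"wx":0.055,"wy":0,"wz":0,"fingers":0},{"dx":0,"dy":314,"dz":-161,"wx":0.055,"wy":0,"wz":0,"fingers":0},{"dx":0,"dy":314,"dz":-161,"wx":0.055,"wy":0,"wz":0,"fingers":0}]'
```

```text
time_s: 25.1
position: [0.4878, 0.2251, 0.1348]
orientation: [[0.003, 0.232, 0.973], [-0.002, 0.973, -0.232], [-1.0, -0.001, 0.004]]
ft_force: [-0.7, -0.3, -0.9]
grip_width: 0.107
```

```bash
python3 -m pendant '[{"dx":5,"dy":2,"dz":-1.1,"wx":0,"wy":0,"wz":0,"fingers":0},{"dx":15,"dy":2,"dz":-1.1,"wx":0,"wy":0,"wz":0,"fingers":0},{"dx":30,"dy":2,"dz":-1.1,"wx":0,"wy":0,"wz":0,"fingers":0},{"dx":48,"dy":2,"dz":-1.1,"wx":0,"wy":0,"wz":0,"fingers":0},{"dx":64,"dy":2,"dz":-1.1,"wx":0,"wy":0,"wz":0,"fingers":0},{"dx":74,"dy":2,"dz":-1.1,"wx":0,"wy":0,"wz":0,"fingers":0},{"dx":79,"dy":2,"dz":-1.1,"wx":0,"wy":0,"wz":0,"fingers":0},{"dx":79,"dy":2,"dz":-1.1,"wx":0,"wy":0,"wz":0,"fingers":0},{"dx":79,"dy":2,"dz":-1.1,"wx":0,"wy":0,"wz":0,"fingers":0}]'
```

```text
time_s: 26.0
position: [0.4878, 0.2274, 0.0561]
orientation: [[0.004, 0.232, 0.973], [-0.001, 0.973, -0.232], [-1.0, -0.001, 0.004]]
ft_force: [-0.3, -0.9, -0.2]
grip_width: 0.111
```

```bash
python3 -m pendant '[{"dx":2.5,"dy":0,"dz":-0.6,"wx":0,"wy":0,"wz":0,"fingers":0},{"dx":5,"dy":0,"dz":-0.6,"wx":0,"wy":0,"wz":0,"fingers":0},{"dx":7.5,"dy":0,"dz":-0.6,"wx":0,"wy":0,"wz":0,"fingers":0},{"dx":10,"dy":0,"dz":-0.6,"wx":0,"wy":0,"wz":0,"fingers":0},{"dx":10,"dy":0,"dz":-0.6,"wx":0,"wy":0,"wz":0,"fingers":0}]'; python3 f.py
```

```text
time_s: 26.5
position: [0.487, 0.2274, 0.0457]
orientation: [[0.003, 0.232, 0.973], [-0.002, 0.973, -0.232], [-1.0, -0.001, 0.004]]
ft_force: [-0.3, 0.3, -0.1]
grip_width: 0.113
t 26.5 yaw -13.42 F [-0.3  0.3 -0.1] M [-0.016 -0.019  0.031] p [0.487  0.2274 0.0457] q7 -60.4
```

In the socket without force. Lower to the seat.

```bash
python3 -m pendant '[{"dx":4,"dy":0,"dz":0,"wx":0,"wy":0,"wz":0,"fingers":0},{"dx":8,"dy":0,"dz":0,"wx":0,"wy":0,"wz":0,"fingers":0},{"dx":12,"dy":0,"dz":0,"wx":0,"wy":0,"wz":0,"fingers":0},{"dx":15,"dy":0,"dz":0,"wx":0,"wy":0,"wz":0,"fingers":0},{"dx":17,"dy":0,"dz":0,"wx":0,"wy":0,"wz":0,"fingers":0},{"dx":17.5,"dy":0,"dz":0,"wx":0,"wy":0,"wz":0,"fingers":0}]' >/dev/null; python3 f.py
python3 -m pendant '[{"dx":1,"dy":0,"dz":0,"wx":0,"wy":0,"wz":0,"fingers":0},{"dx":1.2,"dy":0,"dz":0,"wx":0,"wy":0,"wz":0,"fingers":0}]' >/dev/null; python3 f.py
python3 -m pendant '[{"dx":1,"dy":0,"dz":0,"wx":0,"wy":0,"wz":0,"fingers":0},{"dx":1,"dy":0,"dz":0,"wx":0,"wy":0,"wz":0,"fingers":0}]' >/dev/null; python3 f.py
```

```text
t 27.1 yaw -13.42 F [ 0.5  0.4 -0.2] M [0.034 0.037 0.013] p [0.4869 0.2273 0.0279] q7 -61.2
t 27.3 yaw -13.42 F [-0.1  0.6  2. ] M [-0.034  0.051  0.045] p [0.487  0.2274 0.0268] q7 -61.2
t 27.5 yaw -13.42 F [-2.4 -1.6  9.9] M [-0.415  0.714 -0.045] p [0.4871 0.2274 0.0267] q7 -61.3
```

Seated at 0.0267 (as at the grasp), with about 10 N. Release and retreat upward.

```bash
python3 -m pendant '[{"dx":0,"dy":0,"dz":0,"wx":0,"wy":0,"wz":0,"fingers":0.15},{"dx":0,"dy":0,"dz":0,"wx":0,"wy":0,"wz":0,"fingers":0.3},{"dx":0,"dy":0,"dz":0,"wx":0,"wy":0,"wz":0,"fingers":0.5},{"dx":0,"dy":0,"dz":0,"wx":0,"wy":0,"wz":0,"fingers":0.5},{"dx":0,"dy":0,"dz":0,"wx":0,"wy":0,"wz":0,"fingers":0.5},{"dx":-10,"dy":0,"dz":0,"wx":0,"wy":0,"wz":0,"fingers":0.5},{"dx":-30,"dy":0,"dz":0,"wx":0,"wy":0,"wz":0,"fingers":0.5},{"dx":-60,"dy":0,"dz":0,"wx":0,"wy":0,"wz":0,"fingers":0.5},{"dx":-95,"dy":0,"dz":0,"wx":0,"wy":0,"wz":0,"fingers":0.5},{"dx":-120,"dy":0,"dz":0,"wx":0,"wy":0,"wz":0,"fingers":0.5},{"dx":-124,"dy":0,"dz":0,"wx":0,"wy":0,"wz":0,"fingers":0.5},{"dx":-124,"dy":0,"dz":0,"wx":0,"wy":0,"wz":0,"fingers":0.5}]'; python3 look.py stand2
python3 - <<'E'
from h import *
s=imaging.camera("scene")[:,:,::-1];w=cv2.imread("pics/stand2.png")
a=cv2.resize(s[180:310,300:490],(400,274),interpolation=cv2.INTER_CUBIC)
b=cv2.resize(s[200:330,20:210],(400,274),interpolation=cv2.INTER_CUBIC)
cv2.imwrite("pics/fin.png",np.hstack([np.vstack([a,b]),np.vstack([w[60:334,120:520],cv2.resize(cv2.imread("pics/stand1.png")[60:334,120:520],(400,274))])]))
E
```

```text
time_s: 28.7
position: [0.4872, 0.2279, 0.1518]
orientation: [[0.005, 0.232, 0.973], [-0.002, 0.973, -0.232], [-1.0, -0.0, 0.006]]
ft_force: [0.7, -0.3, -0.5]
grip_width: 0.5
[0.4872 0.2279 0.1518] [-10.8  26.1 -24.5 107.3  14.3  49.3 -55.9]
```

View pics/fin.png

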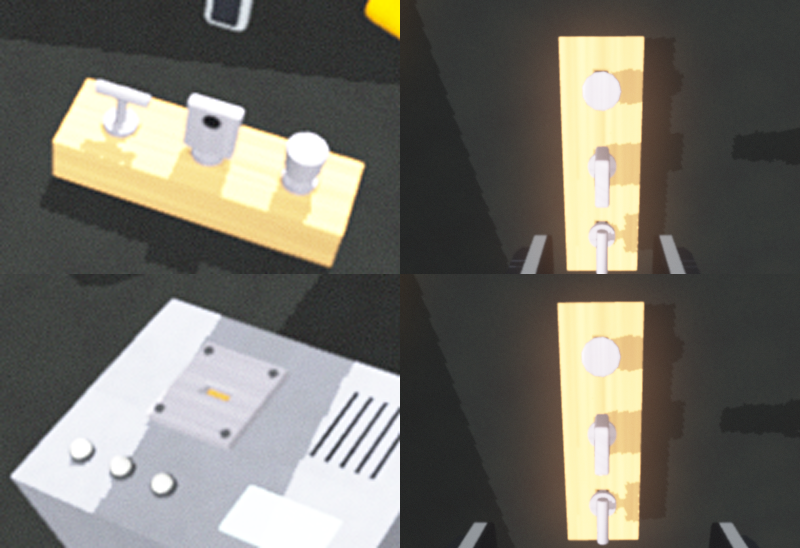

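The final picture shows the service key upright in the middle socket, collar on the wood and bow at the same place as at the start. The other two keys look unchanged, the slot is empty, and the gripper is clear of everything. Handing in.

```bash
python3 -c "
from station import ctrl
print(ctrl.sign_off())"
```

```text
the job is handed in; nothing more can be done
None
```

The tester reset is done and handed in at about 28.7 s, under the 67 s limit. The service key is back in the middle socket it came from, released and fully down.

- **Key in the lock:** the collar seated on the plate at the height I expected, and the highest push I read was about 8 N.
- **Clockwise turn:** I felt the stop at about 73°, where the moment rose from 0.07 to 0.16 N·m. I stopped there, below the 0.25 N·m forcing limit.
- **Return home:** I turned back slightly past home until I felt the rotor's home stop (-0.19 N·m), then re-centred. The key came out with less than 3 N.
- **Back in the stand:** it seated with about 10 N at the same height as when I gripped it. The last pictures show it upright, the other two keys unmoved, the keyhole empty and the gripper clear.

These checks failed or disagreed:

- **First grasp missed:** the fingers closed on nothing above the key because the real fingertips sit about 45 mm farther back than the stated tool point. The pictures showed this, and I corrected the height.
- **Home stop later than expected:** I felt it about 10° past the insertion angle rather than about 6°. The key may have shifted slightly in the grip.
- **Rotor at home:** this rests on feeling that stop and the key coming out freely, because the pictures cannot show it.

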